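# Tip the zester insert out of its case

### The arm

A 6-joint arm with a two-finger parallel gripper is mounted at the origin on a cart in front of the work surface, level with it; the furniture and walls round the work are solid. World frame = base frame: x ahead of the robot, y to its left, z up, the work surface at z = 0. Lengths are in m, angles in rad, forces in N, time in s.
With the tool pointing down it reaches from about 0.275 to 0.975 m from the base axis. Payload 8.4 kg.
Tool frame: the origin (TCP) lies between the finger pads; the fingertips stand 22 mm ahead of it and the grasp point (between the pads) lies 3 mm ahead of it (nose_length is the distance from the TCP to the fingertips, in m); z points along the fingers, y is the line along which they close (so a half turn about z gives the same grasp; the last joint's range is limited). The gripper opens to 92 mm and grips with 3 to 60 N. Pads are 20 mm wide; open, the fingers measure 128 mm over their backs; the gripper's body (75 mm by 189 mm) begins 69 mm behind the grasp point.
Start: joints at [1.117, 0.353, 1.633, -0, 1.155, -0.002], TCP at [0.273, 0.562, 0.237] pointing down, gripper open.
Joint ranges: [-2.63, 2.63], [-0.92, 2.1], [0.06, 2.66], [-1.3, 4.44], [0, 2.69], [-3.02, 3.02]. Speed limits (rad/s): [2.22, 2.22, 2.79, 3.14, 3.14, 3.14].

### API

Orientations are given as a unit quaternion [w, x, y, z].
In Python, from workcell import state, snapshot, camera_info, finish_job, find_in, outline_of, nose_length gives the robot as it stands. The module is installed in compiled form; this text tells all that it offers.
- The arm moves only by the tool carry_out, never from a script. Its argument "increments" is a list of rows, each a list of 3 entries, a list of its own where there are three numbers: the shift along the tool's x, y, z in m, then the turn, a rotation vector about the tool's x, y, z in degrees, then the opening, from 0 (shut) to 1 (fully open). A call has 1 to 8 rows; each row shifts and turns the commanded pose from where the row before left it, along the tool's axes as they then stand; what a row does not reach is not made up. A row lasts 1/8 s, in which the tool goes at most 62.5 mm and 10.7 degrees, less where a joint would pass 70% of its speed; a pose out of reach is approached as far as the arm can. A call with a gripper value outside its range is refused whole. The fingers move at their own pace and stop on an object; "squeeze" is the grip in N (left out, the last holds). Time passes only in rows, so rows that do not move let the fingers close. It gives the time, the measured TCP pose, the force, the opening and the grip force at its end, in the units of the state.
- state(): the state, without advancing time (a new reading comes with each control period).
- snapshot(name): name is "scene" or "side" or "wrist"; returns the picture (400x640x3 uint8, blue, green, red); there is no depth.
- camera_info(name): a dict with "K" (3x3 intrinsics, pixels), "k1" (the pictures are not rectified: a ray, as slopes to the right and down, at radius r is drawn at 1 + k1 r^2 times it, then the intrinsics apply), "extrinsics" (4x4, takes a point from camera to world coordinates). Camera axes: x right, y up, looking along -z (the intrinsics and any distortion apply to the point x, -y, -z); pixel columns grow to the right and rows downward; lengths in m; the calibration is good to about 2 mm. A picture is of the moment at which its call begins: read the wrist's pose just before it. camera_info takes no time and is no camera call; for the wrist camera it gives the pose at the moment of the call.
- finish_job(): hands the job in; it is judged then, once.
Trained networks look in the newest picture that a camera, given by its name, has taken for a name from the list of things; names that differ only in an ending like _2 or _b are one class to them, and where a whole thing is asked for, a point or a joint stands for the part that bears it (a point fixed in the world has none). Each returns a list of dicts, best first, with "p" (0 to 1); they miss things now and then, are a little off and sometimes report something else, mostly with a low value. They report only what shows in the picture. A call takes as long as a camera call. They do not tell look-alikes from the thing itself.
- find_in(camera, name): "centre" ([x, y, z] in m, in world coordinates, good to about 4 mm: the middle of the surface that is visible of it).
- outline_of(camera, name): "mask" (400x640 bool, what is visible of it).
The state is a dict: "time_s": time; "q": joint angles; "joint_velocities": joint speeds; "joint_efforts": joint torques, N m; "tool_pos": TCP position; "ee_rot": TCP orientation; "ft_force": force on the tool from outside, world axes, zero at the start; "torque": the same for the moment, N m; "width": finger opening in m; "gripper_force": force on a finger pad.
Only numpy, scipy, OpenCV 4.12 (cv2) and the standard library are available. Lean on these libraries where they do the work, as an engineer would, in place of code of your own. Each camera call takes 0.05 s, during which the arm holds its last target. There are 200 camera calls.

### The job

The lemons are to be zested: in the white storage case, press down the far end of the steel insert that is covered with small round holes, over the ramp, so that its near end tips up and stays up. Then take it by the raised end, lift it out and lay it flat, same side up, about the middle of the wooden board. Leave the other insert, the slicing one, lying in its bay.

Things in the scene. Friction and masses are not known exactly. Their poses are not given: they have to be found in the camera images.
- plate_case: White plastic case, fixed, 134x184x50 mm; origin under its centre, x away from the robot, y left. Two bays at y = +-50 mm, 54 mm wide, hold the inserts flush with the cheeks (z 50): edges not grippable. Level seat (z 46) from x = -62 to +5; beyond, a 35 deg ramp falls to a stop at x = +62. Slippery: an insert pressed down onto the ramp slides 12 mm to the stop and, let go, stays tipped.
- zester_plate: Insert to take: steel plate 120x50x4 mm, 35 g, rows of small round raised holes. Origin: centre of underside; x along it to the ramp end, z out of its top. Starts flat in either bay. Pressed (1 to 5 N) at x = +45 mm it sinks 20 to 28 mm, onto the ramp. Let go, it rests at 35 deg, near end (x = -60) 76 mm above the table; pinch its long edges from above 10 to 20 mm from that end.
- slicing_plate: The other insert: same outline (120x50x4 mm), steel and axes, but with one slanting slot and blade across it and no holes. It lies in the other bay and stays there.
- board: Wooden board, fixed to the table, 220 (x) x 200 (y) x 14 mm. Origin: centre of its underside; top at z = 14 mm.
Mind the look-alikes: they are no part of the job. Of the things shaped like the plate_case, the white one is meant.

How it is judged:
By the outcome, as a careful person would: the job done as asked, in the order asked, and still so for the second after the job is handed in, with the robot touching nothing.
It also fails if it takes over 51 s, if anything falls off the work surface, if the arm or the gripper's body presses on something with over 40 N, if the wrist force passes 120 N, or if a joint passes its speed limit or range.

## Working session

There is one attempt and no reset: what is moved stays moved. The work goes in short steps, Python scripts to look and compute and a tool call to move; the robot and the scene stay as the last step left them, time stands still between calls to the robot, and variables do not carry over. Pictures are saved under pics/ and viewed, at most 10 in all, crops included, and the job is handed in when it is done.

Besides the shell and the picture viewer there is one more tool, called after "Emit:" as name([rows], argument=value, ...), one row to a line, values as JSON. carry_out: Moves the arm, as the interface text tells. Its arguments: {"type":"object","properties":{"increments":{"type":"array"},"squeeze":{"type":"number"}},"required":["increments"]}

```bash
mkdir -p pics; python3 - <<'E'
from workcell import *
import cv2,numpy as np
s=state();print({k:np.round(s[k],3) for k in('time_s','tool_pos','ee_rot','width','ft_force')},nose_length if not callable(nose_length) else nose_length())
a=snapshot('scene');cv2.imwrite('pics/a.png',a)
for n in('plate_case','zester_plate','slicing_plate','board'):
  print(n,[(round(d['p'],2),np.round(d['centre'],3)) for d in find_in('scene',n)][:4])
b=snapshot('side');cv2.imwrite('pics/b.png',b)
for n in('plate_case','zester_plate','slicing_plate','board'):
  print(n,[(round(d['p'],2),np.round(d['centre'],3)) for d in find_in('side',n)][:4])
for c in('scene','side'):
  i=camera_info(c);print(i['K'],i['k1'],np.round(i['extrinsics'],3))
E
```

```text
{'time_s': np.float64(0.0), 'tool_pos': array([0.273, 0.562, 0.236]), 'ee_rot': array([-0.   ,  0.224,  0.975, -0.001]), 'width': np.float64(0.092), 'ft_force': array([-0.299, -0.051, -0.128])} 0.022
plate_case [(0.81, array([0.441, 0.218, 0.039])), (0.72, array([0.396, 0.713, 0.049]))]
zester_plate [(0.58, array([0.489, 0.258, 0.051])), (0.54, array([0.444, 0.223, 0.043]))]
slicing_plate [(0.81, array([0.494, 0.16 , 0.053]))]
board [(0.86, array([ 0.488, -0.216,  0.014]))]
plate_case [(0.79, array([0.497, 0.132, 0.044])), (0.61, array([0.434, 0.676, 0.051]))]
zester_plate [(0.88, array([0.487, 0.256, 0.05 ]))]
slicing_plate [(0.72, array([0.503, 0.157, 0.049]))]
board [(0.68, array([ 0.498, -0.238,  0.015]))]
[[473.69516305   0.         318.29842472]
 [  0.         473.69516305 197.16237456]
 [  0.           0.           1.        ]] -0.08802934440261617 [[-0.485  0.496 -0.72  -0.689]
 [-0.874 -0.253  0.415  0.904]
 [ 0.023  0.831  0.556  1.   ]
 [ 0.     0.     0.     1.   ]]
[[391.41556177   0.         321.57818157]
 [  0.         391.41556177 199.02851028]
 [  0.           0.           1.        ]] 0.021920683137440573 [[ 0.999 -0.    -0.032  0.466]
 [-0.024  0.642 -0.766 -0.813]
 [ 0.021  0.767  0.642  0.948]
 [ 0.     0.     0.     1.   ]]
```

View pics/a.png

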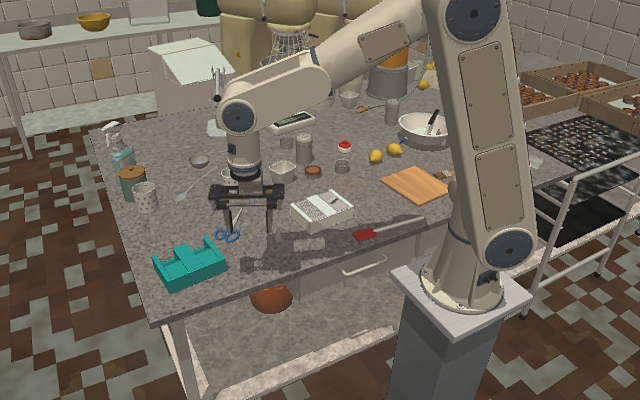

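View pics/b.png

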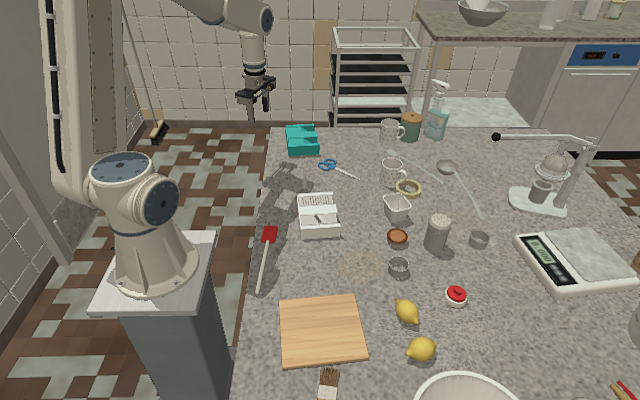

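The white case is at about px (322,210) in scene and (318,215) in side. The zester, with its dotted holes, is in the left bay (y≈0.257) and the slicer is at y≈0.158. The teal case at (190,262) is the look-alike. The board is at about (0.49,-0.22). I'll move over the case for a closer look.

Emit:
carry_out([
  [[-0.04, -0.03, 0], [0, 0, 0], 1],
  [[-0.04, -0.03, 0], [0, 0, 0], 1],
  [[-0.04, -0.03, 0], [0, 0, 0], 1],
  [[-0.04, -0.03, 0], [0, 0, 0], 1],
  [[-0.04, -0.03, 0], [0, 0, 0], 1],
  [[-0.04, -0.03, 0], [0, 0, 0], 1],
  [[-0.04, -0.03, 0], [0, 0, 0], 1],
  [[-0.034, -0.03, 0], [0, 0, 0], 1],
])

```text
time_s: 1.5
tool_pos: [0.4514, 0.2078, 0.2368]
ee_rot: [0.0, 0.224, 0.975, 0.0]
ft_force: [0.2, 0.4, -0.6]
width: 0.0914
gripper_force: 0.0
```

Emit:
carry_out([
  [[0, 0, 0], [0, 0, -9], 0],
  [[0, 0, 0], [0, 0, -9], 0],
  [[0, 0, 0], [0, 0, -8], 0],
  [[0, 0, 0], [0, 0, 0], 0],
  [[0, 0, 0], [0, 0, 0], 0],
])

```text
time_s: 2.12
tool_pos: [0.4506, 0.2093, 0.2366]
ee_rot: [0.0, 0.0, 1.0, 0.0]
ft_force: [0.3, -0.5, -0.7]
width: 0.0437
gripper_force: 0.0
```

```bash
cat > h.py <<'E'
from workcell import *
import cv2,numpy as np
from scipy.spatial.transform import Rotation as R
def rot(s): 
    q=np.array(s['ee_rot']);return R.from_quat(q[[1,2,3,0]])
def px2w(ci,uv,z):
    K=ci['K'];E=np.array(ci['extrinsics'])
    d=np.array([(uv[0]-K[0][2])/K[0][0],(uv[1]-K[1][2])/K[1][1]]);p=d.copy()
    for _ in range(20): p=d/(1+ci['k1']*(p@p))
    v=E[:3,:3]@np.array([p[0],-p[1],-1.]);o=E[:3,3]
    return o+v*(z-o[2])/v[2]
E
python3 - <<'E'
from h import *
s=state();print(s['time_s'],np.round(s['tool_pos'],4),np.round(rot(s).as_matrix(),3))
ci=camera_info('wrist');a=snapshot('wrist');cv2.imwrite('pics/c.png',a)
import pickle;pickle.dump(ci,open('ci.pkl','wb'))
for n in('plate_case','zester_plate','slicing_plate'):
  for d in outline_of('wrist',n)[:2]:
    m=d['mask'].astype(np.uint8);r=cv2.minAreaRect(cv2.findNonZero(m))
    P=[px2w(ci,c,.05)[:2] for c in cv2.boxPoints(r)]
    print(n,round(d['p'],2),np.round(P,4).tolist(),np.round(np.mean(P,0),4))
E
```

```text
2.125 [0.4506 0.2093 0.2366] [[-1.     0.001  0.   ]
 [ 0.001  1.     0.   ]
 [-0.     0.    -1.   ]]
plate_case 0.72 [[0.3787, 0.5453], [0.3777, 0.5703], [0.5049, 0.6068], [0.5044, 0.5789]] [0.4414 0.5753]
plate_case 0.59 [[0.4324, 0.114], [0.4144, 0.2919], [0.5536, 0.3156], [0.576, 0.1168]] [0.4941 0.2096]
zester_plate 0.69 [[0.4336, 0.2281], [0.4286, 0.2786], [0.5477, 0.2968], [0.5534, 0.2414]] [0.4908 0.2612]
slicing_plate 0.9 [[0.4434, 0.1302], [0.4373, 0.1798], [0.5579, 0.1916], [0.5657, 0.1371]] [0.5011 0.1597]
```

View pics/c.png

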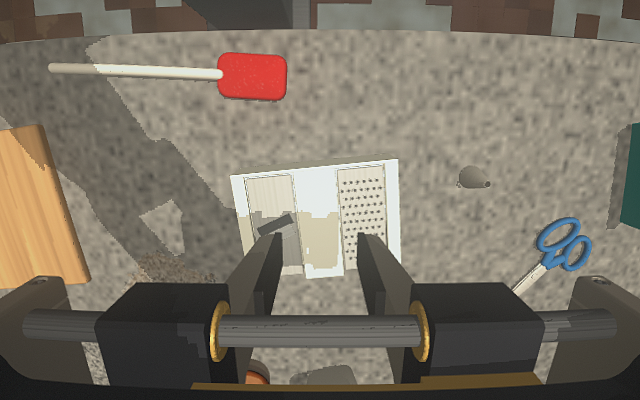

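The zester plate (px 337–388, 165–270) is centred at about (0.490,0.259), yaw about 6°. The near-edge slope, the bay-to-bay line and the plate sizes agree. I'll go above its far end with the fingers shut.

Emit:
carry_out([
  [[-0.042, 0.028, 0], [0, 0, 0], 0],
  [[-0.042, 0.027, 0], [0, 0, 0], 0],
  [[0, 0, 0.04], [0, 0, -6], 0],
  [[0, 0, 0.04], [0, 0, 0], 0],
  [[0, 0, 0.04], [0, 0, 0], 0],
  [[0, 0, 0.03], [0, 0, 0], 0],
  [[0, 0, 0], [0, 0, 0], 0],
  [[0, 0, 0], [0, 0, 0], 0],
])

```text
time_s: 3.32
tool_pos: [0.5351, 0.2648, 0.0876]
ee_rot: [0.001, -0.053, 0.999, 0.0]
ft_force: [0.2, 0.6, 0.4]
width: 0.0006
gripper_force: 0.0
```

```bash
python3 - <<'E'
from h import *
s=state();print(s['time_s'],np.round(s['tool_pos'],4),np.round(rot(s).as_matrix(),3),s['ft_force'],s['width'])
a=snapshot('side');b=snapshot('wrist')
cv2.imwrite('pics/d.png',np.vstack([cv2.resize(a[160:270,260:400],(636,500))[:,:],])) ;cv2.imwrite('pics/e.png',b)
E
```

```text
3.325 [0.5351 0.2648 0.0876] [[-0.994 -0.106  0.001]
 [-0.106  0.994  0.   ]
 [-0.001  0.    -1.   ]] [0.15705734 0.61067873 0.38134482] 0.0006374735561630447
```

View pics/d.png

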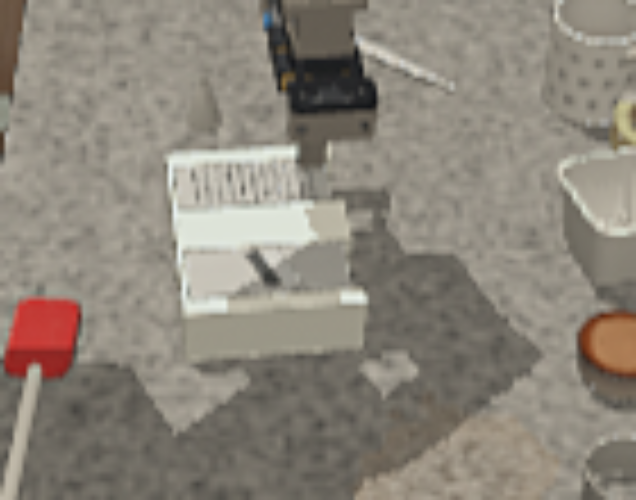

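The finger is over the far end of the perforated insert (about px 312,150 in the crop). Pressing down now.

Emit:
carry_out([
  [[0, 0, 0.01], [0, 0, 0], 0],
  [[0, 0, 0.006], [0, 0, 0], 0],
  [[0, 0, 0.005], [0, 0, 0], 0],
  [[0, 0, 0.004], [0, 0, 0], 0],
  [[0, 0, 0.004], [0, 0, 0], 0],
  [[0, 0, 0.004], [0, 0, 0], 0],
  [[0, 0, 0], [0, 0, 0], 0],
])

```text
time_s: 4.3
tool_pos: [0.5343, 0.2643, 0.0532]
ee_rot: [-0.0, -0.053, 0.999, -0.0]
ft_force: [-0.2, -0.4, -0.1]
width: 0.0002
gripper_force: 0.0
```

Emit:
carry_out([
  [[0, 0, 0.002], [0, 0, 0], 0],
  [[0, 0, 0.002], [0, 0, 0], 0],
  [[0, 0, 0], [0, 0, 0], 0],
  [[0, 0, 0], [0, 0, 0], 0],
])

```text
time_s: 4.8
tool_pos: [0.5356, 0.2649, 0.0508]
ee_rot: [0.001, -0.053, 0.999, 0.0]
ft_force: [0.7, -1.4, 8.2]
width: 0.0002
gripper_force: 3.6
```

```bash
python3 - <<'E'
from h import *
s=state();print(s['time_s'],np.round(s['tool_pos'],4),s['ft_force'])
a=snapshot('side');cv2.imwrite('pics/f.png',cv2.resize(a[160:270,260:400],(636,500)))
E
```

```text
4.8 [0.5356 0.2649 0.0508] [ 0.71087658 -1.38775196  8.16240636]
```

View pics/f.png

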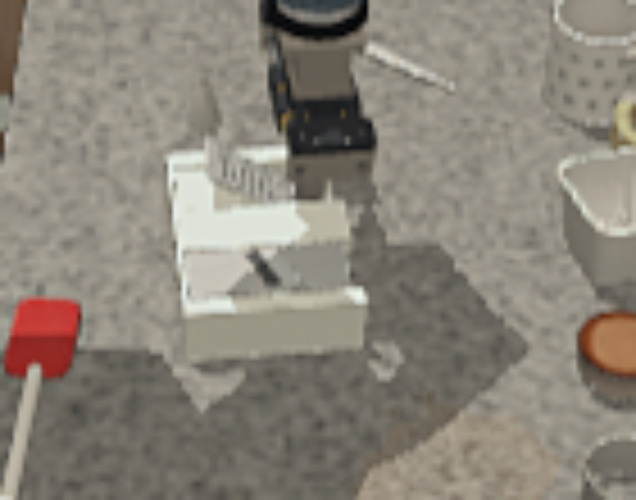

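The insert has tipped: it sank about 21 mm and is reading 8 N. I'll retreat straight up, back off and look.

Emit:
carry_out([
  [[0, 0, -0.01], [0, 0, 0], 0],
  [[0, 0, -0.03], [0, 0, 0], 0],
  [[0, 0, -0.05], [0, 0, 0], 1],
  [[0, 0, -0.05], [0, 0, 0], 1],
  [[0.035, 0, -0.01], [0, 0, 0], 1],
  [[0, 0, 0], [0, 0, 0], 1],
  [[0, 0, 0], [0, 0, 0], 1],
  [[0, 0, 0], [0, 0, 0], 1],
])

```text
time_s: 5.85
tool_pos: [0.5, 0.2607, 0.199]
ee_rot: [-0.0, -0.053, 0.999, -0.0]
ft_force: [-0.7, -0.4, -0.8]
width: 0.0583
gripper_force: 0.0
```

```bash
python3 - <<'E'
from h import *
s=state();print(s['time_s'],np.round(s['tool_pos'],4),s['ft_force'],s['width'])
ci=camera_info('wrist');a=snapshot('wrist')
cv2.imwrite('pics/g.png',cv2.resize(a[100:300,200:440],(720,600),interpolation=cv2.INTER_CUBIC))
import pickle;pickle.dump(ci,open('ci2.pkl','wb'))
E_=np.array(ci['extrinsics']);T=rot(s).as_matrix()
print('cam in tool',np.round(T.T@(E_[:3,3]-s['tool_pos']),3),np.round(T.T@E_[:3,:3],2).tolist())
for d in outline_of('wrist','zester_plate')[:2]:
    m=d['mask'].astype(np.uint8);r=cv2.minAreaRect(cv2.findNonZero(m))
    print(d['p'],np.round(cv2.boxPoints(r),0).tolist(),[np.round(px2w(ci,c,.076)[:2],4).tolist() for c in cv2.boxPoints(r)])
for c in('wrist','scene'):
    if c=='scene':snapshot('scene')
    print([(round(d['p'],2),np.round(d['centre'],3)) for d in find_in(c,'zester_plate')][:3])
E
```

```text
5.85 [0.5    0.2607 0.199 ] [-0.66036075 -0.38861151 -0.76211292] 0.05833931986492334
cam in tool [ 0.076  0.001 -0.148] [[0.0, 0.96, 0.27], [1.0, -0.0, -0.0], [-0.0, 0.27, -0.96]]
0.84 [[291.0, 149.0], [348.0, 149.0], [348.0, 229.0], [291.0, 229.0]] [[0.4567, 0.2328], [0.4515, 0.2815], [0.5241, 0.2912], [0.5297, 0.2389]]
0.29 [[186.0, 121.0], [238.0, 118.0], [246.0, 241.0], [194.0, 244.0]] [[0.4424, 0.1416], [0.4353, 0.1858], [0.5461, 0.1976], [0.5551, 0.1485]]
[(0.68, array([0.493, 0.258, 0.051]))]
[(0.47, array([0.473, 0.262, 0.067]))]
```

View pics/g.png

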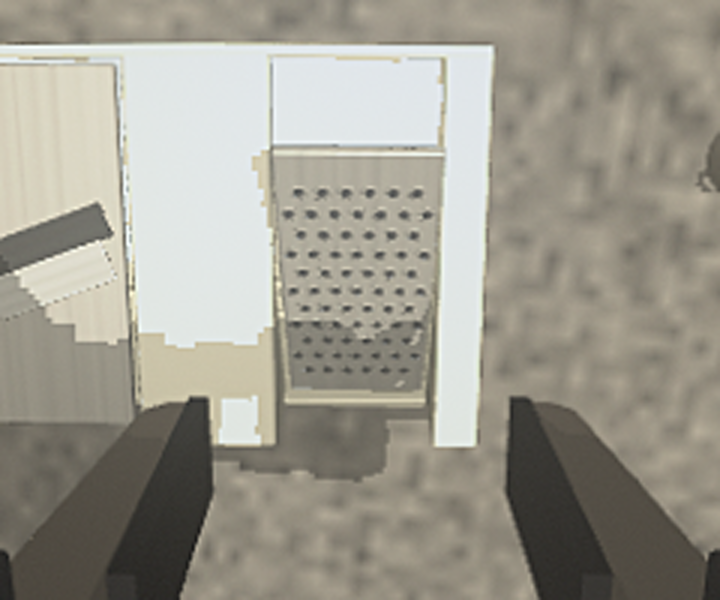

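The near end is raised at px (291–348,149) and works out to (0.454,0.257), with edge width 49 mm and yaw 6°, which matches the given sizes. I'll tilt 35° square to the plate and approach.

Emit:
carry_out([
  [[0, 0, 0], [0, 8.75, 0], 0.78],
  [[0, 0, 0], [0, 8.75, 0], 0.78],
  [[0, 0, 0], [0, 8.75, 0], 0.78],
  [[0, 0, 0], [0, 8.75, 0], 0.78],
  [[-0.024, 0, 0], [0, 0, 0], 0.78],
  [[-0.024, 0.001, 0.03], [0, 0, 0], 0.78],
  [[0, 0, 0.042], [0, 0, 0], 0.78],
  [[0, 0, 0], [0, 0, 0], 0.78],
])

```text
time_s: 7.1
tool_pos: [0.4952, 0.2607, 0.111]
ee_rot: [-0.303, -0.051, 0.951, -0.017]
ft_force: [0.8, 0.2, 0.2]
width: 0.0717
gripper_force: 0.0
```

```bash
python3 - <<'E'
from h import *
s=state();T=rot(s).as_matrix();p=np.array(s['tool_pos']);print(s['time_s'],np.round(p,4),np.round(T,3).tolist(),s['ft_force'],s['width'])
print('to go (tool axes)',np.round(T.T@(np.array([.4747,.259,.0796])-p),4))
a=snapshot('wrist')
cv2.imwrite('pics/h.png',cv2.resize(a[150:390,180:460],(700,600),interpolation=cv2.INTER_CUBIC))
E
```

```text
7.1 [0.4952 0.2607 0.111 ] [[-0.811, -0.107, -0.575], [-0.086, 0.994, -0.063], [0.578, -0.002, -0.816]] [0.83747496 0.20882565 0.17800826] 0.0716598587190203
to go (tool axes) [-0.0013  0.0006  0.0375]
```

View pics/h.png

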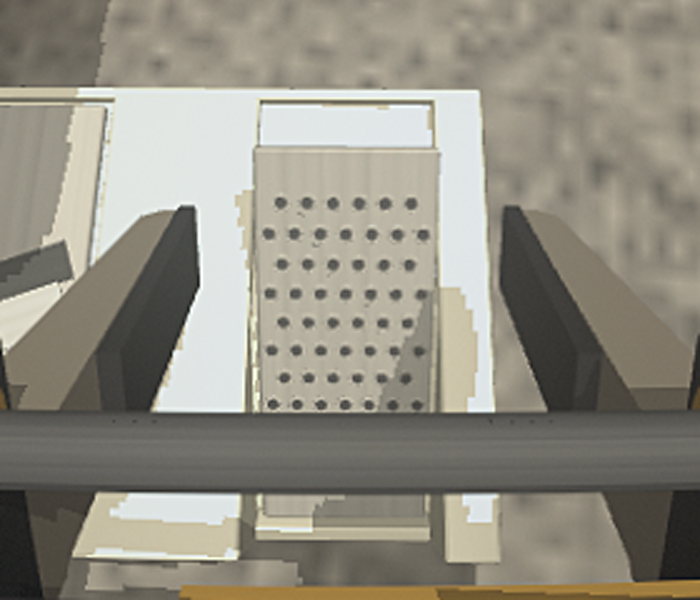

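The plate is centred between the fingers (mid px 346 against 349 in the crop). I'll advance and grip.

Emit:
carry_out([
  [[-0.001, 0, 0.02], [0, 0, 0], 0.78],
  [[0, 0, 0.012], [0, 0, 0], 0.78],
  [[0, 0, 0.005], [0, 0, 0], 0.78],
  [[0, 0, 0], [0, 0, 0], 0.6],
  [[0, 0, 0], [0, 0, 0], 0.4],
  [[0, 0, 0], [0, 0, 0], 0.4],
  [[0, 0, 0], [0, 0, 0], 0.4],
  [[0, 0, 0], [0, 0, 0], 0.4],
], squeeze=25)

```text
time_s: 8.15
tool_pos: [0.4776, 0.2595, 0.0824]
ee_rot: [-0.3, -0.051, 0.952, -0.016]
ft_force: [0.7, -0.2, 1.4]
width: 0.049
gripper_force: 25.0
```

Gripped, but about 3 mm shallow. I'll reopen, go deeper and grip again.

Emit:
carry_out([
  [[0, 0, 0], [0, 0, 0], 0.65],
  [[0, 0, 0], [0, 0, 0], 0.65],
  [[0, 0, 0.002], [0, 0, 0], 0.65],
  [[0, 0, 0.002], [0, 0, 0], 0.65],
  [[0, 0, 0], [0, 0, 0], 0.65],
  [[0, 0, 0], [0, 0, 0], 0.4],
  [[0, 0, 0], [0, 0, 0], 0.4],
  [[0, 0, 0], [0, 0, 0], 0.4],
])

```text
time_s: 9.15
tool_pos: [0.4751, 0.2591, 0.0789]
ee_rot: [-0.3, -0.051, 0.952, -0.016]
ft_force: [-0.1, -0.8, -0.5]
width: 0.0494
gripper_force: 25.0
```

Emit:
carry_out([
  [[0.006, 0, -0.008], [0, 0, 0], 0.4],
  [[0.012, 0, -0.016], [0, 0, 0], 0.4],
  [[0.018, 0, -0.024], [0, 0, 0], 0.4],
  [[0.018, 0, -0.024], [0, 0, 0], 0.4],
  [[0.018, 0, -0.024], [0, 0, 0], 0.4],
  [[0.012, 0, -0.016], [0, 0, 0], 0.4],
  [[0, 0, 0], [0, 0, 0], 0.4],
], squeeze=30)

```text
time_s: 10.02
tool_pos: [0.4711, 0.2589, 0.2206]
ee_rot: [-0.299, -0.051, 0.953, -0.016]
ft_force: [0.1, 0.1, -0.1]
width: 0.049
gripper_force: 30.0
```

```bash
python3 - <<'E'
from h import *
s=state();print(s['time_s'],np.round(s['tool_pos'],4),s['ft_force'],s['width'],s['gripper_force'])
ci=camera_info('side');a=snapshot('side')
cv2.imwrite('pics/i.png',a[100:380,180:460].repeat(2,0).repeat(2,1))
for d in outline_of('side','board')[:1]:
    m=d['mask'].astype(np.uint8);c=max(cv2.findContours(m,0,2)[0],key=cv2.contourArea)
    q=cv2.approxPolyDP(c,8,True)[:,0].astype(float)
    P=[px2w(ci,x,.014)[:2] for x in q];print(d['p'],q.tolist(),np.round(P,3).tolist(),np.mean(P,0))
E
```

```text
10.025 [0.4711 0.2589 0.2206] [ 0.10854627  0.09213288 -0.08715667] 0.04896196180888502 29.987344443798065
0.55 [[352.0, 294.0], [279.0, 301.0], [283.0, 369.0], [367.0, 357.0]] [[0.59, -0.123], [0.381, -0.145], [0.402, -0.342], [0.611, -0.314]] [ 0.49604913 -0.23108111]
```

View pics/i.png

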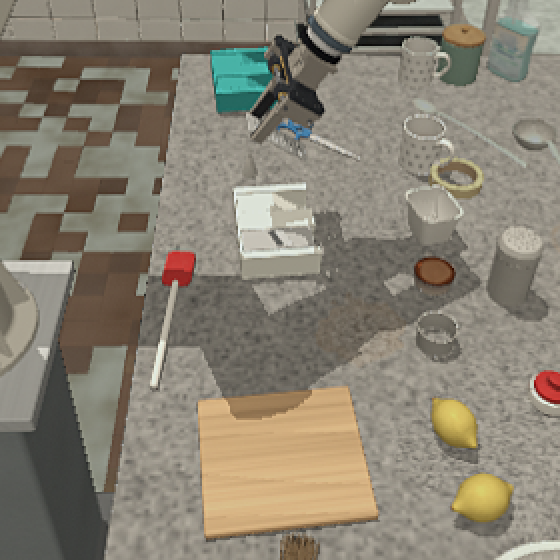

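Plate lifted, slicer still in its bay. The board corners give its centre as (0.496,-0.231), yaw ≈6°, sides ≈0.21×0.20, all consistent. I'll level the plate and carry it over.

Emit:
carry_out([
  [[0, 0, 0], [0, -8.7, 0], 0.4],
  [[0, 0, 0], [0, -8.7, 0], 0.4],
  [[0, 0, 0], [0, -8.7, 0], 0.4],
  [[0, 0, 0], [0, -8.7, 0], 0.4],
  [[0.003, -0.02, 0], [0, 0, 0], 0.4],
  [[0.006, -0.04, 0], [0, 0, 0], 0.4],
  [[0.007, -0.05, 0], [0, 0, 0], 0.4],
  [[0.007, -0.05, 0], [0, 0, 0], 0.4],
])

```text
time_s: 11.12
tool_pos: [0.4642, 0.0948, 0.2181]
ee_rot: [-0.004, -0.054, 0.999, -0.0]
ft_force: [1.0, -0.3, 0.5]
width: 0.0493
gripper_force: 30.0
```

Emit:
carry_out([
  [[0.008, -0.05, 0], [0, 0, 0], 0.4],
  [[0.008, -0.05, 0], [0, 0, 0], 0.4],
  [[0.008, -0.05, 0], [0, 0, 0], 0.4],
  [[0.008, -0.05, 0], [0, 0, 0], 0.4],
  [[0.007, -0.05, 0], [0, 0, 0], 0.4],
  [[0.007, -0.05, 0], [0, 0, 0], 0.4],
  [[0.003, -0.03, 0], [0, 0, 0], 0.4],
  [[0, 0, 0], [0, 0, 0], 0.4],
])

```text
time_s: 12.12
tool_pos: [0.4502, -0.2387, 0.2181]
ee_rot: [-0.003, -0.052, 0.999, 0.001]
ft_force: [0.5, -0.5, -1.0]
width: 0.0492
gripper_force: 30.0
```

```bash
python3 - <<'E'
from h import *
s=state();T=rot(s).as_matrix();print(s['time_s'],np.round(s['tool_pos'],4),np.round(T,3).tolist(),s['ft_force'],s['width'],s['gripper_force'])
print('to go xy',np.round(T.T@(np.array([.451,-.236,s['tool_pos'][2]])-s['tool_pos']),4))
a=snapshot('wrist');b=snapshot('side')[130:380,180:460]
cv2.imwrite('pics/j.png',np.hstack([cv2.resize(a[100:400,120:520],(400,300)),cv2.resize(b,(336,300))]))
E
```

```text
12.125 [ 0.4502 -0.2387  0.2181] [[-0.995, -0.103, -0.007], [-0.103, 0.995, 0.002], [0.006, 0.002, -1.0]] [ 0.48650146 -0.46392556 -1.03369639] 0.04924874686253503 29.98713791370392
to go xy [-0.0011  0.0026 -0.    ]
```

View pics/j.png

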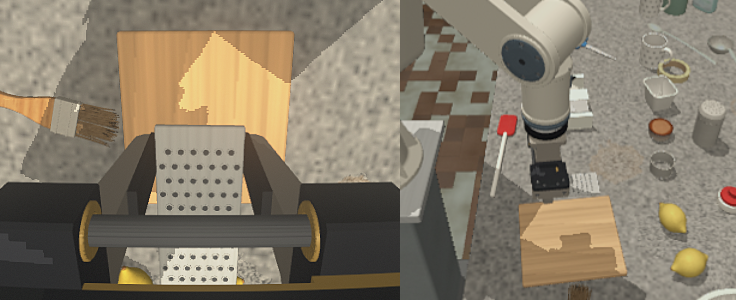

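The plate is held level by its near end, over the board. Going down.

Emit:
carry_out([
  [[-0.001, 0.003, 0.04], [0, 0, 0], 0.4],
  [[0, 0, 0.045], [0, 0, 0], 0.4],
  [[0, 0, 0.045], [0, 0, 0], 0.4],
  [[0, 0, 0.03], [0, 0, 0], 0.4],
  [[0, 0, 0.012], [0, 0, 0], 0.4],
  [[0, 0, 0], [0, 0, 0], 0.4],
  [[0, 0, 0], [0, 0, 0], 0.4],
])

```text
time_s: 13.1
tool_pos: [0.452, -0.2334, 0.0482]
ee_rot: [-0.001, -0.053, 0.999, -0.0]
ft_force: [0.1, -0.8, -0.1]
width: 0.0489
gripper_force: 30.0
```

Emit:
carry_out([
  [[0, 0, 0.004], [0, 0, 0], 0.4],
  [[0, 0, 0.003], [0, 0, 0], 0.4],
  [[0, 0, 0.002], [0, 0, 0], 0.4],
  [[0, 0, 0], [0, 0, 0], 0.4],
  [[0, 0, 0], [0, 0, 0], 0.4],
])

```text
time_s: 13.72
tool_pos: [0.4511, -0.2333, 0.0381]
ee_rot: [-0.002, -0.053, 0.999, -0.0]
ft_force: [0.9, -0.6, 0.6]
width: 0.0493
gripper_force: 30.0
```

Emit:
carry_out([
  [[0, 0, 0.001], [0, 0, 0], 0.4],
  [[0, 0, 0], [0, 0, 0], 0.45],
  [[0, 0, 0], [0, 0, 0], 0.6],
  [[0, 0, 0], [0, 0, 0], 0.65],
  [[0, 0, 0], [0, 0, 0], 0.65],
  [[0, 0, 0], [0, 0, 0], 0.7],
  [[0, 0, -0.02], [0, 0, 0], 0.7],
  [[0, 0, -0.04], [0, 0, 0], 0.7],
])

```text
time_s: 14.72
tool_pos: [0.4502, -0.2327, 0.0965]
ee_rot: [-0.003, -0.053, 0.999, 0.001]
ft_force: [0.7, -0.6, -0.2]
width: 0.0643
gripper_force: 0.0
```

Emit:
carry_out([
  [[0.02, 0, -0.05], [0, 0, 0], 0.7],
  [[0.03, 0, -0.05], [0, 0, 0], 0.7],
  [[0, 0, -0.02], [0, 0, 0], 0.7],
  [[0, 0, 0], [0, 0, 0], 0.7],
])

```text
time_s: 15.22
tool_pos: [0.4028, -0.2391, 0.2188]
ee_rot: [-0.0, -0.053, 0.999, -0.001]
ft_force: [0.2, -0.4, 0.3]
width: 0.0641
gripper_force: 0.0
```

```bash
python3 - <<'E'
from h import *
s=state();print(s['time_s'],np.round(s['tool_pos'],4),s['ft_force'],s['width'])
b=snapshot('side');a=snapshot('wrist');ci=camera_info('wrist')
cv2.imwrite('pics/k.png',np.hstack([cv2.resize(a[:300,120:520],(400,300)),cv2.resize(b[130:380,180:460],(336,300))]))
for d in outline_of('wrist','zester_plate')[:1]+outline_of('wrist','board')[:1]:
    m=d['mask'].astype(np.uint8);r=cv2.minAreaRect(cv2.findNonZero(m))
    print(d['p'],[np.round(px2w(ci,c,.018)[:2],3).tolist() for c in cv2.boxPoints(r)])
E
```

```text
15.225 [ 0.4028 -0.2391  0.2188] [ 0.18344238 -0.3709017   0.26655782] 0.0641432670362091
0.7 [[0.435, -0.258], [0.429, -0.209], [0.548, -0.193], [0.554, -0.248]]
0.94 [[0.585, -0.329], [0.397, -0.333], [0.378, -0.14], [0.565, -0.107]]
```

View pics/k.png

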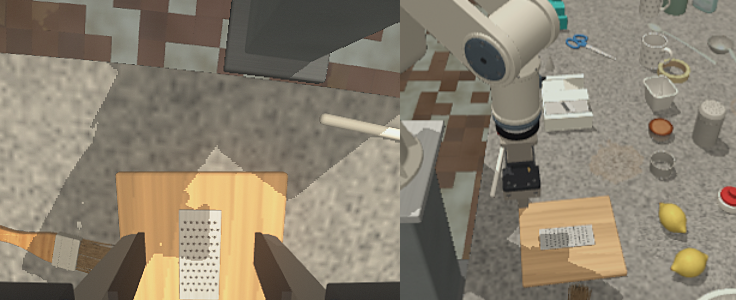

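The plate lies flat, holes up, near the middle of the board at about (0.49,-0.227), and the slicer is still in its bay. Handing in.

```bash
python3 -c "
from workcell import *
print(finish_job())"
```

```text
the job is handed in; nothing more can be done
None
```

The zester insert was tipped up, lifted out by its raised end and laid flat, holes up, near the middle of the board (within about 1 cm), with the slicing insert still in its bay; handed in at about 15 s of the 51 s limit, and the hand-in gave no verdict.

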